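# Rack a cell plate and hold the blow-off valve in the green

## Robot

A 6-joint arm with a two-finger parallel gripper is mounted at the origin on a cart in front of the work surface, level with it; the furniture and walls round the work are solid. World frame = base frame: x ahead of the robot, y to its left, z up, the work surface at z = 0. Lengths are in m, angles in rad, forces in N, time in s.
With the tool pointing down it reaches from about 0.35 to 0.775 m from the base axis. Payload 7.3 kg.
Tool frame: the origin (TCP) lies on the centre line of the jaws, within the pads' length; the fingertips stand ahead of it and the grasp point (between the pads) lies 11 mm behind it (robot.nose_length is the z of the fingertips in the tool frame, in m); z points along the fingers, y is the line along which they close (so a half turn about z gives the same grasp; the last joint's range is limited). The gripper opens to 92 mm and grips with 3 to 60 N. Pads are 19 mm wide; open, the fingers measure 130 mm over their backs; the gripper's body (75 mm by 190 mm) begins 47 mm behind the grasp point.
Start: joints at [-1.477, 0.342, 1.524, -0, 1.275, -0.146], TCP at [0.125, -0.51, 0.235] pointing down, gripper open.
Joint ranges: [-2.53, 2.53], [-0.77, 2.02], [0.04, 2.7], [-1, 4.14], [0.28, 2.66], [-3.11, 3.11]. Speed limits (rad/s): [2.57, 2.57, 3.14, 3.14, 3.14, 3.14].

## Interface

Orientations are given as [roll, pitch, yaw] about the fixed x, y, z axes, in that order (R = Rz(yaw) Ry(pitch) Rx(roll)).
In Python, from cell import robot, cams gives the robot as it stands. The module is installed in compiled form; this text tells all that it offers.
- The arm moves only by the tool carry_out, never from a script. Its argument "deltas" is a list of rows, each a list of 7 numbers: the shift along the tool's x, y, z in cm, then the turn, a rotation vector about the tool's x, y, z in rad, then the opening, from 0 (shut) to 1 (fully open). A call has exactly 8 rows; each row shifts and turns the commanded pose from where the row before left it, along the tool's axes as they then stand; what a row does not reach is not made up. A row lasts 1/12 s, in which the tool goes at most 41.7 mm and 7.16 degrees, less where a joint would pass 70% of its speed; a pose out of reach is approached as far as the arm can. A call is refused whole if a number of a shift passes 4.17 or a number of a turn 0.125, either way. A call with a gripper value outside its range is refused whole. The fingers move at their own pace and stop on an object; "force" is the grip in N (left out, the last holds). Time passes only in rows, so rows that do not move let the fingers close, or fill a call up. It gives the time, the measured TCP pose, the force, the opening and the grip force at its end, in the units of the state.
- robot.observe(): the state, without advancing time (a new reading comes with each control period).
- cams.read_camera(name): name is "scene" or "top" or "wrist"; returns a dict with "image" (400x640x3 uint8, blue, green, red), "depth" (400x640 float32, m along the optical axis (not along the pixel's ray), 0 where there is no reading), "fx", "fy", "cx", "cy" (pixels), "D" ([k1, k2, p1, p2, k3] as OpenCV has them; the pictures are not rectified), "world_to_cam" (4x4, takes a point from world to camera coordinates). Camera axes: x right, y up, looking along -z (the intrinsics and any distortion apply to the point x, -y, -z); pixel columns grow to the right and rows downward; lengths in m; the calibration is good to about 2 mm. A picture is of the moment at which its call begins.
- robot.hand_in(): hands the job in; it is judged then, once.
The state is a dict: "time": time; "qpos": joint angles; "qvel": joint speeds; "joint_efforts": joint torques, N m; "tool_pos": TCP position; "tool_rot": TCP orientation; "contact_force": force on the tool from outside, world axes, zero at the start; "torque": the same for the moment, N m; "opening": finger opening in m; "grip_force": force on a finger pad.
Only numpy, scipy, OpenCV 4.12 (cv2) and the standard library are available. Lean on these libraries where they do the work, as an engineer would, in place of code of your own. Each camera call takes 0.05 s, during which the arm holds its last target. There are 200 camera calls.

## Task

Blow the wet test-cell plate dry: take the aluminium plate from the grey leaning stand and stand it upright on edge in one of the free slots of the white rack, right down on the slot floor, and let go of it. Then press the pad of the spring lever beside the rack down with the fingers until its pointer is in the green band and keep it there: finish while still holding the lever in the green, never letting it go down into the red, and leave the plate already in the rack and the other things alone.

Things in the scene. Friction and masses are not known exactly. Their poses are not given: they have to be found in the camera images.
- wet_plate_center (a point): centre of the wet aluminium plate to be racked: 8 mm thick, 70 mm wide, 90 mm tall, about 0.13 kg, blue ring on both faces. x runs along the width, y is the normal of the big faces, z up its height. At the start it leans 0.35 rad from upright on the grey stand, standing on its 70 mm edge; lift it out along its own z
- dry_plate_center (a point): centre of an equal plate that stands loose in the right slot, to be left alone; same axes
- slot_left (a point): middle of the floor of one of the white comb rack's three slots, 40 mm apart, 14 mm above the bench; x runs along the slot (along the width of a plate in it), y across it to the left, z up. Slot 12 mm wide, teeth 30 mm high, rack 60 mm long in x. This is the left one (seen from the robot), free
- slot_middle (a point): middle of the floor of one of the white comb rack's three slots, 40 mm apart, 14 mm above the bench; x runs along the slot (along the width of a plate in it), y across it to the left, z up. Slot 12 mm wide, teeth 30 mm high, rack 60 mm long in x. This is the middle one, free
- slot_right (a point): middle of the floor of one of the white comb rack's three slots, 40 mm apart, 14 mm above the bench; x runs along the slot (along the width of a plate in it), y across it to the left, z up. Slot 12 mm wide, teeth 30 mm high, rack 60 mm long in x. This is the right one, taken by the dry plate
- lever_pad (a point): centre of the top face of the black rubber pad (36 x 38 mm) at the robot's end of the spring lever, right of the rack; 108 mm from the hinge. Top about 100 mm above the bench unpressed, 70 mm with the lever level (green). Its frame turns with the lever; y runs along the hinge, to the left
- valve_lever (a joint): travel of the spring lever in rad: 0 unpressed, grows as the pad is pressed down, stop at 0.55. Green band 0.22 to 0.34 (lever level at 0.28); red begins at 0.42. The spring pushes back with about 4 N at the pad at first, 8 N in the green, 11 N at the red; let go, it returns to 0
- station: blow-off station, fixed: dark base plate 190 x 280 mm, 10 mm thick, with the white rack (left), an air bar 65 mm high behind the rack, and the lever valve (right). Origin at bench height; x away from the robot, y left
- stand: grey leaning stand, fixed, 100 x 100 mm; the plate leans to its +y (left) against a board that reaches 40 mm up the plate's left face; the upper 50 mm of the plate are free on both faces
- wet_plate: the wet plate; origin at the middle of its bottom edge, axes as its centre point
- green_band (a point): middle of the green field on the front of the white scale post (106 mm high, 22 mm wide), which stands 49 mm right of the lever's middle line, near the pad: from the top yellow, GREEN, narrow yellow, red. The lever's thin pointer sweeps down in front of it. The point is at the height of the lever's hinge axis, 62 mm above the bench
- grease_tub: white tub with blue lid, 50 mm wide, 46 mm high, a bystander; origin under its middle
- end_cap_1: white plastic end cap, 44 mm wide, 31 mm high, a bystander; origin under its middle
Mind the look-alikes: they are no part of the job. What is shaped like the part that bears dry_plate_center but brown is not meant.

How it is judged:
On the way, in this order (a step that is already met when the one before it is completed fails the run):
1. the wet plate stands upright in a free slot, down on the slot floor, let go (((x of wet_plate_center in the frame of slot_left between -0.02 and 0.02 m and y of wet_plate_center in the frame of slot_left between -0.008 and 0.008 m and z of wet_plate_center in the frame of slot_left between 0.036 and 0.051 m) or (x of wet_plate_center in the frame of slot_middle between -0.02 and 0.02 m and y of wet_plate_center in the frame of slot_middle between -0.008 and 0.008 m and z of wet_plate_center in the frame of slot_middle between 0.036 and 0.051 m)) and angle between the z axis of wet_plate_center and the z axis of slot_left, either way round below 0.2 rad and angle between the x axis of wet_plate_center and the x axis of slot_left, either way round below 0.2 rad and contact force between the fingers and wet_plate below 0.2 N and linear speed of wet_plate below 0.03 m/s), for 0.2 s.
2. the fingers hold the lever in the green band (value of joint valve_lever between 0.22 and 0.34 rad and contact force between the fingers and valve_lever above 1.5 N), for 0.5 s.
At the end, for the whole second after the job is handed in: Fingers still press the lever (over 1.5 N) at 0.22 to 0.34 rad; the wet plate is released, at rest in the left or middle slot (centre 36 to 51 mm above its floor, 20 mm along, 8 mm across, 0.2 rad from upright and square); the dry plate still stands in the right slot (all of step 1 and all of step 2 and x of dry_plate_center in the frame of slot_right between -0.02 and 0.02 m and y of dry_plate_center in the frame of slot_right between -0.008 and 0.008 m and z of dry_plate_center in the frame of slot_right between 0.036 and 0.051 m and angle between dry_plate_center's own z axis and vertical below 0.2 rad); the arm keeps its last pose, push and grip.
It fails at once if the lever was pressed into the red (past 0.42 rad) (value of joint valve_lever above 0.42 rad).
It fails at once if the dry plate was knocked or lifted (moved more than 15 mm) (distance of dry_plate_center from where it was at the start of the episode above 0.015 m).
It fails at once if a bystander (tub) was pushed more than 15 mm (distance of grease_tub from where it was at the start of the episode above 0.015 m).
It fails at once if a bystander (end cap) was pushed more than 15 mm (distance of end_cap_1 from where it was at the start of the episode above 0.015 m).
It also fails if it takes over 42 s, if anything falls off the work surface, if the arm or the gripper's body presses on something with over 40 N, if the wrist force passes 120 N, or if a joint passes its speed limit or range.

## Working session

There is one attempt and no reset: what is moved stays moved. The work goes in short steps, Python scripts to look and compute and a tool call to move; the robot and the scene stay as the last step left them, time stands still between calls to the robot, and variables do not carry over. Pictures are saved under pics/ and viewed, at most 10 in all, crops included, and the job is handed in when it is done.

Besides the shell and the picture viewer there is one more tool, called after ">>>" by a JSON object that holds its "op" and its "data", one argument or row to a line. carry_out: Moves the arm, as the interface text tells. Its arguments: {"type":"object","properties":{"deltas":{"type":"array","items":{"type":"array","items":{"type":"number"}}},"force":{"type":"number"}},"required":["deltas"]}

```bash
mkdir -p pics; cat > h.py <<'E'
import numpy as np, cv2
from cell import robot, cams
from scipy.spatial.transform import Rotation as R
def shot(n):
    d=cams.read_camera(n); np.savez('last_'+n+'.npz',**d); return d
def load(n): return dict(np.load('last_'+n+'.npz'))
def p3(d,u,v,z=None,r=1):
    """world point at pixel by depth, or at plane height z"""
    K=np.array([[d['fx'],0,d['cx']],[0,d['fy'],d['cy']],[0,0,1]],float)
    x,y=cv2.undistortPoints(np.array([[[u,v]]],float),K,np.array(d['D'],float))[0,0]
    T=np.linalg.inv(d['world_to_cam']); ray=np.array([x,-y,-1.])
    if z is None:
        w=d['depth'][int(v)-r:int(v)+r+1,int(u)-r:int(u)+r+1]; w=w[w>0]
        s=np.median(w) if w.size else np.nan
    else: s=(z-T[2,3])/(T[:3,:3]@ray)[2]
    return T[:3,:3]@(ray*s)+T[:3,3]
E
python3 - <<'E'
from h import *
for n in('scene','top'):
    d=shot(n); cv2.imwrite(f'pics/{n}0.png',d['image']); print(n,np.linalg.inv(d['world_to_cam']).round(3).tolist(),d['fx'])
print(robot.observe(),robot.nose_length)
E
```

```text
scene [[-0.868, 0.266, -0.419, 0.033], [-0.496, -0.431, 0.754, 0.746], [0.019, 0.862, 0.506, 0.739], [0.0, 0.0, 0.0, 1.0]] 446.65256357225525
top [[-0.028, 0.987, -0.158, 0.406], [-0.999, -0.025, 0.022, -0.212], [0.018, 0.159, 0.987, 1.179], [0.0, 0.0, 0.0, 1.0]] 455.33088919810046
{'time': 0.1, 'qpos': array([-1.47701251e+00,  3.42643704e-01,  1.52489699e+00, -4.38853962e-05,
        1.27542535e+00, -1.45995194e-01]), 'qvel': array([-0.00020411, -0.00224809, -0.00207783, -0.00021898,  0.00025954,
        0.00064684]), 'joint_efforts': array([ 2.56680767e-03, -4.32004738e+01, -2.44695085e+01,  7.21257878e-02,
        5.25618391e-02, -4.94623760e-05]), 'tool_pos': array([ 0.12465925, -0.50962402,  0.23412787]), 'tool_rot': array([-3.14022777e+00, -1.58275101e-04,  2.39791704e-01]), 'contact_force': array([-0.10228871,  0.23665395, -0.04203624]), 'torque': array([0.02016428, 0.0107105 , 0.0012402 ]), 'grip_force': 0.0, 'opening': 0.09166508130962084} 0.008
```

View pics/scene0.png

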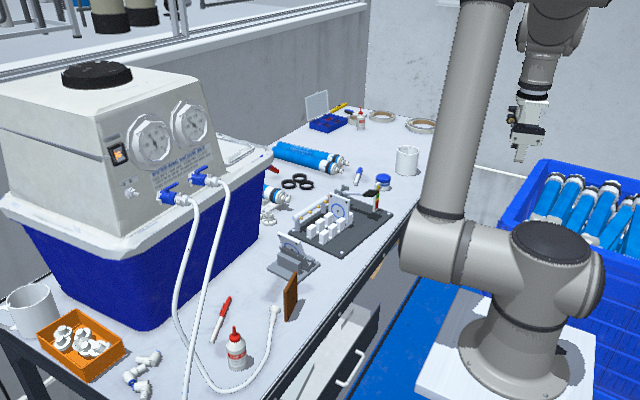

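View pics/top0.png

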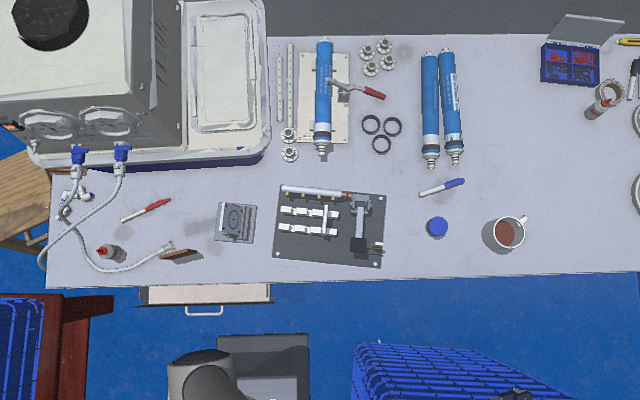

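The top view shows the plate candidates:
- The wet plate leans on the grey stand at about (234,217).
- The dry plate is in the right slot at (325,220).
- The brown look-alike is at (180,255).

I choose the one on the stand. The lever pad is at (358,245). Next I take one close crop.

```bash
python3 - <<'E'
from h import *
t=load('top')['image'];s=load('scene')['image']
a=cv2.resize(t[178:273,205:395],None,fx=4.2,fy=4.2,interpolation=cv2.INTER_CUBIC)[:, :798]
b=cv2.resize(s[178:280,260:400],None,fx=1.9,fy=1.9,interpolation=cv2.INTER_CUBIC)
c=np.zeros((194+399,798,3),np.uint8);c[:a.shape[0],:a.shape[1]]=a;c[399:399+b.shape[0],:b.shape[1]]=b[:194]
cv2.imwrite('pics/crop.png',c)
d=load('top')
for n,u,v in[('base corner',278,186),('base corner r',387,197),('base corner br',380,267),('base bl',274,258),('pad',358,245),('tubtop',436,227)]:
    print(n,p3(d,u,v).round(4),p3(d,u,v,.01).round(4))
E
```

```text
base corner [ 0.6334 -0.1213  0.0022] [ 0.6319 -0.122   0.01  ]
base corner r [ 0.5968 -0.4069  0.0026] [ 0.5956 -0.4056  0.01  ]
base corner br [ 0.4154 -0.3795  0.0045] [ 0.4154 -0.3787  0.01  ]
base bl [ 0.4459 -0.1087  0.0021] [ 0.4456 -0.1094  0.01  ]
pad [ 0.4677 -0.316   0.1008] [ 0.4728 -0.3247  0.01  ]
tubtop [ 0.5101 -0.519   0.048 ] [ 0.5136 -0.5293  0.01  ]
```

View pics/crop.png

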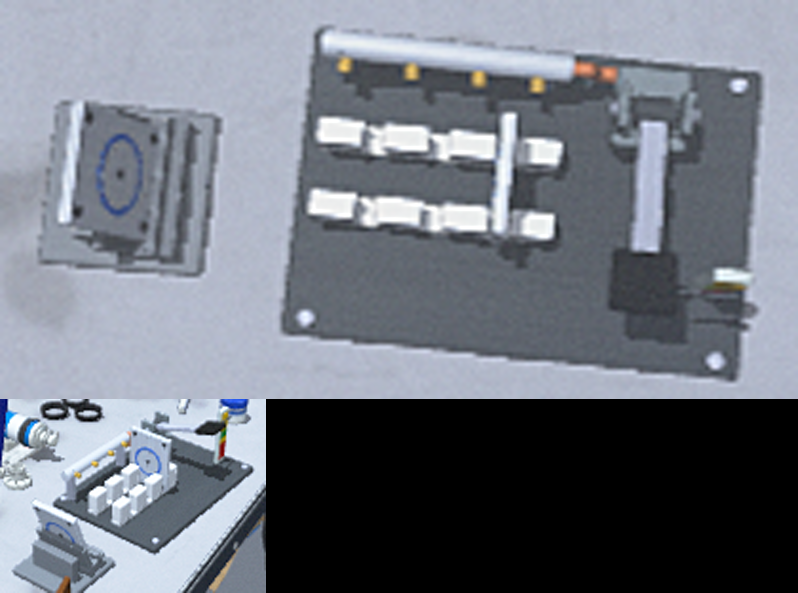

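The crop confirms the choice: the aluminium plate with the blue ring leans on the grey stand, with its white top edge at the left. The dry plate is in the right slot, and the left and middle slots are free. Now a depth fit.

```bash
cat >> h.py <<'E'
def cloud(d):
    K=np.array([[d['fx'],0,d['cx']],[0,d['fy'],d['cy']],[0,0,1]],float)
    v,u=np.mgrid[0:400,0:640]; uv=np.stack([u.ravel(),v.ravel()],1).astype(float)[:,None]
    xy=cv2.undistortPoints(uv,K,np.array(d['D'],float))[:,0]; s=d['depth'].ravel().astype(float)
    P=np.c_[xy[:,0]*s,-xy[:,1]*s,-s]; T=np.linalg.inv(d['world_to_cam']); P=P@T[:3,:3].T+T[:3,3]; P[s<=0]=np.nan
    return P.reshape(400,640,3)
def box(P,lo,hi):
    P=P.reshape(-1,3); return P[np.all((P>lo)&(P<hi),1)]
def rect(Q):
    (c,s,a)=cv2.minAreaRect((Q[:,:2]*1000).astype(np.float32)); return np.round(c,1),np.round(s,1),round(a,2)
E
cat > m.py <<'E'
from h import *
import sys
for n in sys.argv[1:]:
    d=load(n); C=cloud(d); print(n)
    b=box(C,[.42,-.26,.036],[.62,-.1,.05]); print(' teeth',len(b),rect(b) if len(b) else 0)
    b=box(C,[.42,-.30,.09],[.62,-.2,.115]); print(' dry top',len(b),rect(b) if len(b) else 0, np.median(b[:,2]))
    b=box(C,[.42,-.36,.085],[.50,-.28,.12]); print(' pad',len(b),rect(b) if len(b) else 0,np.median(b[:,2]))
    b=box(C,[.45,-.06,.045],[.62,.08,.12]); 
    # plane fit (RANSAC) of face
    rng=np.random.default_rng(0);best=None
    for _ in range(400):
        q=b[rng.choice(len(b),3,False)];nn=np.cross(q[1]-q[0],q[2]-q[0]);
        if np.linalg.norm(nn)<1e-6: continue
        nn/=np.linalg.norm(nn);i=abs((b-q[0])@nn)<.002
        if best is None or i.sum()>best.sum():best=i
    q=b[best];c=q.mean(0);nn=np.linalg.svd(q-c)[2][2];nn*=np.sign(nn[1]); print(' face',len(b),len(q),c.round(4),'normal(+y)',nn.round(3),'lean',np.arcsin(-nn[2]).round(3),'yaw',np.arctan2(-nn[0],nn[1]).round(3))
    # extents in the plate frame
    x=np.cross(nn,[0,0,1]);x/=np.linalg.norm(x);z=np.cross(x,nn)
    e=(q-c)@x;f=(q-c)@z;print(' x',x.round(3),'z',z.round(3),'ext x',np.percentile(e,[0,1,99,100]).round(4),'z',np.percentile(f,[0,1,99,100]).round(4), 'top',q[:,2].max(),'stuff max z',np.nanmax(b[:,2]))
    print(' ctr of face-xmid top pt',(c+x*(np.percentile(e,1)+np.percentile(e,99))/2+z*np.percentile(f,99.5)).round(4))
E
python3 m.py top scene
```

```text
top
 teeth 514 (array([ 537.5, -195.8]), array([137.2,  60.2]), 82.37)
 dry top 113 (array([ 501.8, -256.6]), array([124.9,  46.9]), 29.68) 0.10424060637452115
 pad 301 (array([ 475. , -328.3]), array([63.1, 48.8]), 88.39) 0.0992135701563217
 face 551 423 [ 0.5416 -0.009   0.0795] normal(+y) [ 0.104  0.925 -0.365] lean 0.374 yaw -0.112
 x [ 0.994 -0.111  0.   ] z [0.041 0.363 0.931] ext x [-0.0346 -0.0343  0.034   0.0351] z [-0.0373 -0.036   0.0327  0.0353] top 0.11192478575562248 stuff max z 0.11192478575562248
 ctr of face-xmid top pt [0.5428 0.0031 0.1105]
scene
 teeth 427 (array([ 555.6, -197.6]), array([141.5, 105.2]), 79.58)
 dry top 163 (array([ 500.7, -257.3]), array([126.1,  52.4]), 33.48) 0.10084796748800862
 pad 127 (array([ 472.1, -327.3]), array([64.1, 53.6]), 75.82) 0.1013421437500982
 face 551 259 [0.5396 0.0007 0.0831] normal(+y) [ 0.108  0.95  -0.293] lean 0.297 yaw -0.113
 x [ 0.994 -0.113  0.   ] z [0.033 0.291 0.956] ext x [-0.0409 -0.0404  0.0377  0.0422] z [-0.0361 -0.0283  0.0278  0.0288] top 0.11114692292022754 stuff max z 0.1121627058886332
 ctr of face-xmid top pt [0.5392 0.0092 0.1104]
```

```bash
cat >> h.py <<'E'
from scipy.linalg import logm
def pose(p,Rm): T=np.eye(4);T[:3,:3]=Rm;T[:3,3]=p;return T
def cur():
    o=robot.observe(); return pose(o['tool_pos'],R.from_euler('xyz',o['tool_rot']).as_matrix())
def plan(T0,T1,n):
    L=np.real(logm(np.linalg.inv(T0)@T1)); w=np.array([L[2,1],L[0,2],L[1,0]])
    print(n,'rows of cm',(L[:3,3]*100/n).round(2),'rad',(w/n).round(4))
    return [T0]
def Rplate(yaw,lean):  # tool y=-n, z=-zplate
    return R.from_euler('z',yaw).as_matrix()@R.from_euler('x',lean).as_matrix()@np.diag([1,-1,-1.]) 
E
python3 - <<'E'
from h import *
Rg=Rplate(-.112,-.35); print(Rg.round(3))
g=np.array([.5423,-.0008,.0886])
G=pose(g+.011*Rg[:,2],Rg); A=pose(G[:3,3]-.09*Rg[:,2],Rg)
print(A[:3,3],G[:3,3]); T=cur(); plan(T,A,24)
from scipy.linalg import expm
for s in np.linspace(0,1,7): print((T@expm(s*np.real(logm(np.linalg.inv(T)@A))))[:3,3].round(3))
E
```

```text
[[ 0.994 -0.105 -0.038]
 [-0.112 -0.933 -0.341]
 [ 0.     0.343 -0.939]]
[0.54532762 0.0261192  0.16281044] [ 0.54187843 -0.00454824  0.0782669 ]
24 rows of cm [ 1.91 -2.15 -0.1 ] rad [-0.0145 -0.0026  0.0145]
[ 0.125 -0.51   0.234]
[ 0.181 -0.409  0.235]
[ 0.244 -0.313  0.231]
[ 0.311 -0.22   0.221]
[ 0.384 -0.133  0.206]
[ 0.463 -0.05   0.187]
[0.545 0.026 0.163]
```

>>> {"op": "carry_out", "data": {
  "deltas": [
    [1.91,-2.15,-0.1,-0.0145,-0.0026,0.0145,0.55],
    [1.91,-2.15,-0.1,-0.0145,-0.0026,0.0145,0.55],
    [1.91,-2.15,-0.1,-0.0145,-0.0026,0.0145,0.55],
    [1.91,-2.15,-0.1,-0.0145,-0.0026,0.0145,0.55],
    [1.91,-2.15,-0.1,-0.0145,-0.0026,0.0145,0.55],
    [1.91,-2.15,-0.1,-0.0145,-0.0026,0.0145,0.55],
    [1.91,-2.15,-0.1,-0.0145,-0.0026,0.0145,0.55],
    [1.91,-2.15,-0.1,-0.0145,-0.0026,0.0145,0.55]
  ]
}}

```text
time: 0.77
tool_pos: [0.2427, -0.311, 0.2327]
tool_rot: [3.024, 0.014, 0.122]
contact_force: [-0.0, 0.5, 0.5]
opening: 0.051
grip_force: 0.0
```

>>> {"op": "carry_out", "data": {
  "deltas": [
    [1.91,-2.15,-0.1,-0.0145,-0.0026,0.0145,0.55],
    [1.91,-2.15,-0.1,-0.0145,-0.0026,0.0145,0.55],
    [1.91,-2.15,-0.1,-0.0145,-0.0026,0.0145,0.55],
    [1.91,-2.15,-0.1,-0.0145,-0.0026,0.0145,0.55],
    [1.91,-2.15,-0.1,-0.0145,-0.0026,0.0145,0.55],
    [1.91,-2.15,-0.1,-0.0145,-0.0026,0.0145,0.55],
    [1.91,-2.15,-0.1,-0.0145,-0.0026,0.0145,0.55],
    [1.91,-2.15,-0.1,-0.0145,-0.0026,0.0145,0.55]
  ]
}}

```text
time: 1.43
tool_pos: [0.3827, -0.1298, 0.2094]
tool_rot: [2.906, 0.014, 0.005]
contact_force: [-0.0, -0.6, 0.1]
opening: 0.0503
grip_force: 0.0
```

>>> {"op": "carry_out", "data": {
  "deltas": [
    [1.91,-2.15,-0.1,-0.0145,-0.0026,0.0145,0.55],
    [1.91,-2.15,-0.1,-0.0145,-0.0026,0.0145,0.55],
    [1.91,-2.15,-0.1,-0.0145,-0.0026,0.0145,0.55],
    [1.91,-2.15,-0.1,-0.0145,-0.0026,0.0145,0.55],
    [1.91,-2.15,-0.1,-0.0145,-0.0026,0.0145,0.55],
    [1.91,-2.15,-0.1,-0.0145,-0.0026,0.0145,0.55],
    [1.91,-2.15,-0.1,-0.0145,-0.0026,0.0145,0.55],
    [1.91,-2.15,-0.1,-0.0145,-0.0026,0.0145,0.55]
  ]
}}

```text
time: 2.1
tool_pos: [0.5427, 0.0299, 0.1666]
tool_rot: [2.789, 0.001, -0.112]
contact_force: [-0.0, -1.0, 1.0]
opening: 0.0506
grip_force: 0.0
```

```bash
python3 - <<'E'
from h import *
d=shot('wrist'); cv2.imwrite('pics/w1.png',d['image'])
Rg=Rplate(-.112,-.35); g=np.array([.5423,-.0008,.0886])
G=pose(g+.011*Rg[:,2],Rg); T=cur(); print(T.round(4)); plan(T,G,8)
C=cloud(d); print(np.linalg.inv(d['world_to_cam']).round(3))
b=box(C,[.42,-.26,.036],[.62,-.1,.05]); print(len(b))
E
python3 m.py wrist
```

```text
[[ 9.939e-01 -1.039e-01 -3.780e-02  5.457e-01]
 [-1.106e-01 -9.332e-01 -3.419e-01  3.290e-02]
 [ 3.000e-04  3.440e-01 -9.390e-01  1.646e-01]
 [ 0.000e+00  0.000e+00  0.000e+00  1.000e+00]]
8 rows of cm [0.   0.07 1.18] rad [ 0.0001 -0.0001  0.0001]
[[-0.104  0.944  0.313  0.623]
 [-0.933 -0.202  0.299  0.072]
 [ 0.346 -0.26   0.902  0.307]
 [ 0.     0.     0.     1.   ]]
2123
wrist
 teeth 2123 (array([ 559.2, -183.6]), array([117.5, 104.4]), 80.13)
 dry top 1173 (array([ 503.3, -257.3]), array([127.5,  50.8]), 33.93) 0.09881178961101594
 pad 870 (array([ 475.8, -328.2]), array([64.1, 46.9]), 86.95) 0.09710459058815427
 face 1535 797 [0.5458 0.0008 0.083 ] normal(+y) [ 0.117  0.977 -0.177] lean 0.178 yaw -0.119
 x [ 0.993 -0.119  0.   ] z [0.021 0.176 0.984] ext x [-0.0463 -0.0441  0.0363  0.0372] z [-0.0381 -0.0285  0.0253  0.0263] top 0.10916534766957472 stuff max z 0.10916534766957472
 ctr of face-xmid top pt [0.5425 0.0057 0.108 ]
```

View pics/w1.png

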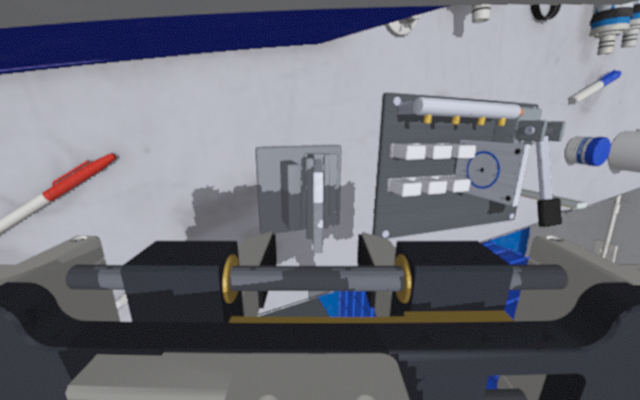

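The wrist view shows the plate's white top edge at about u=318, rows 172 to 250. It is centred between the fingers, which sit at u=260 and 378. I descend along the plate's own z.

>>> {"op": "carry_out", "data": {
  "deltas": [
    [0,0.07,1.18,0,0,0,0.55],
    [0,0.07,1.18,0,0,0,0.55],
    [0,0.07,1.18,0,0,0,0.55],
    [0,0.07,1.18,0,0,0,0.55],
    [0,0.07,1.18,0,0,0,0.55],
    [0,0.07,1.18,0,0,0,0.55],
    [0,0.07,1.18,0,0,0,0.55],
    [0,0.07,1.18,0,0,0,0.55]
  ]
}}

```text
time: 2.82
tool_pos: [0.5374, -0.0093, 0.0798]
tool_rot: [2.79, 0.001, -0.112]
contact_force: [0.1, -0.4, 0.4]
opening: 0.0503
grip_force: 0.0
```

```bash
python3 - <<'E'
from h import *
d=shot('wrist'); i=d['image']; cv2.imwrite('pics/w2.png',np.hstack([cv2.resize(i[60:320,220:420],None,fx=2,fy=2),cv2.resize(shot('scene')['image'][200:290,250:350],(400,360)).copy() if 0 else np.zeros((520,1,3),np.uint8)]))
T=cur();print(T[:3,3],robot.observe()['contact_force'])
E
```

```text
[ 0.53605949 -0.01000591  0.07778171] [-0.95810815 -0.9465431  -1.82780418]
```

View pics/w2.png

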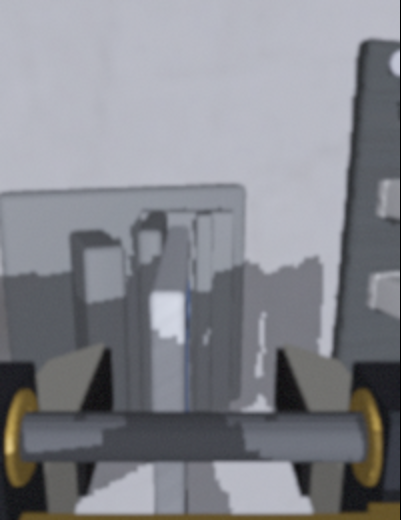

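The plate's top edge is at about u=171 in the crop, against a jaw middle of about 193. The tool is therefore about 5 mm too far to −y, which the pose reading confirms. I correct, then close.

>>> {"op": "carry_out", "data": {
  "deltas": [
    [0.2,-0.2,0,0,0,0,0.55],
    [0.2,-0.2,0,0,0,0,0.55],
    [0.1,-0.1,0,0,0,0,0.55],
    [0,0,0,0,0,0,0.55],
    [0,0,0,0,0,0,0.55],
    [0,0,0,0,0,0,0.55],
    [0,0,0,0,0,0,0.55],
    [0,0,0,0,0,0,0.55]
  ]
}}

```text
time: 3.53
tool_pos: [0.5433, -0.0048, 0.079]
tool_rot: [2.79, 0.0, -0.112]
contact_force: [-0.1, -0.2, 0.3]
opening: 0.0503
grip_force: 0.0
```

```bash
python3 - <<'E'
from h import *
Rg=Rplate(-.112,-.35); g=np.array([.5423,-.0008,.0886]);G=pose(g+.011*Rg[:,2],Rg)
for _ in range(2): T=cur();print(T[:3,3],G[:3,3]); plan(T,G,1); shot('wrist')
E
```

```text
[ 0.54330055 -0.00483255  0.07902981] [ 0.54187843 -0.00454824  0.0782669 ]
1 rows of cm [-0.14 -0.04  0.07] rad [0.0018 0.0003 0.0002]
[ 0.54327412 -0.00483975  0.07897014] [ 0.54187843 -0.00454824  0.0782669 ]
1 rows of cm [-0.14 -0.04  0.06] rad [0.0018 0.0004 0.0003]
```

Within 1.5 mm, so I close with a moderate grip.

>>> {"op": "carry_out", "data": {
  "deltas": [
    [-0.1,0,0.05,0,0,0,0.3],
    [0,0,0,0,0,0,0.15],
    [0,0,0,0,0,0,0.0],
    [0,0,0,0,0,0,0],
    [0,0,0,0,0,0,0],
    [0,0,0,0,0,0,0],
    [0,0,0,0,0,0,0],
    [0,0,0,0,0,0,0]
  ],
  "force": 20
}}

```text
time: 4.3
tool_pos: [0.5423, -0.0049, 0.0784]
tool_rot: [2.79, 0.001, -0.112]
contact_force: [0.8, 0.3, 0.1]
opening: 0.0078
grip_force: 20.0
```

>>> {"op": "carry_out", "data": {
  "deltas": [
    [0,0,-0.5,0,0,0,0],
    [0,0,-1.2,0,0,0,0],
    [0,0,-1.5,0,0,0,0],
    [0,0,-2,0,0,0,0],
    [0,0,-2,0,0,0,0],
    [0,0,-2,0,0,0,0],
    [0,0,-1.5,0,0,0,0],
    [0,0,-0.5,0,0,0,0]
  ]
}}

```text
time: 4.97
tool_pos: [0.5477, 0.0344, 0.1861]
tool_rot: [2.791, -0.003, -0.111]
contact_force: [0.7, 0.4, -1.7]
opening: 0.008
grip_force: 20.0
```

```bash
python3 - <<'E'
from h import *
d=load('top'); C=cloud(d)
b=box(C,[.42,-.28,.038],[.62,-.1,.05])
best=None
for yaw in np.arange(-.17,-.07,.005):
    q=(b[:,:2]-[.5375,-.196])@R.from_euler('z',yaw).as_matrix()[:2,:2]
    h=np.histogram(q[:,0],np.arange(-.05,.05,.002))[0]; s=(h**2.).sum()
    if best is None or s>best[0]: best=(s,yaw,q)
print(best[1]); q=best[2]
h,e=np.histogram(q[:,1]*1000,np.arange(-80,81,3)); print([(int(a),int(c)) for a,c in zip(e,h)])
h,e=np.histogram(q[:,0]*1000,np.arange(-50,51,3)); print([(int(a),int(c)) for a,c in zip(e,h) if c])
# dry plate top line
b=box(C,[.48,-.28,.099],[.60,-.2,.115]); c=b.mean(0); v=np.linalg.svd(b[:,:2]-c[:2])[2][0]; print('dry',len(b),c,np.arctan2(v[1],v[0]),rect(b))
# enlarged rack crop for exact reading
cv2.imwrite('pics/rack.png',cv2.resize(d['image'][198:246,270:350],None,fx=9,fy=9,interpolation=cv2.INTER_CUBIC))
E
```

```text
-0.12999999999999998
[(-80, 0), (-77, 13), (-74, 15), (-71, 17), (-68, 18), (-65, 17), (-62, 16), (-59, 15), (-56, 15), (-53, 17), (-50, 0), (-47, 0), (-44, 0), (-41, 1), (-38, 16), (-35, 16), (-32, 14), (-29, 14), (-26, 15), (-23, 17), (-20, 18), (-17, 14), (-14, 14), (-11, 6), (-8, 0), (-5, 0), (-2, 0), (1, 10), (4, 16), (7, 16), (10, 17), (13, 16), (16, 13), (19, 15), (22, 16), (25, 17), (28, 7), (31, 0), (34, 0), (37, 0), (40, 9), (43, 14), (46, 14), (49, 14), (52, 16), (55, 18), (58, 18), (61, 14), (64, 13), (67, 11), (70, 0), (73, 0), (76, 0)]
[(-32, 24), (-29, 52), (-26, 54), (-23, 50), (-20, 56), (-17, 46), (7, 1), (13, 42), (16, 53), (19, 50), (22, 56), (25, 52), (28, 33)]
dry 100 [ 0.53042276 -0.23936692  0.10463353] 3.0068681313488317 (array([ 531.5, -239.6]), array([ 8.2, 68. ]), 82.07)
```

View pics/rack.png

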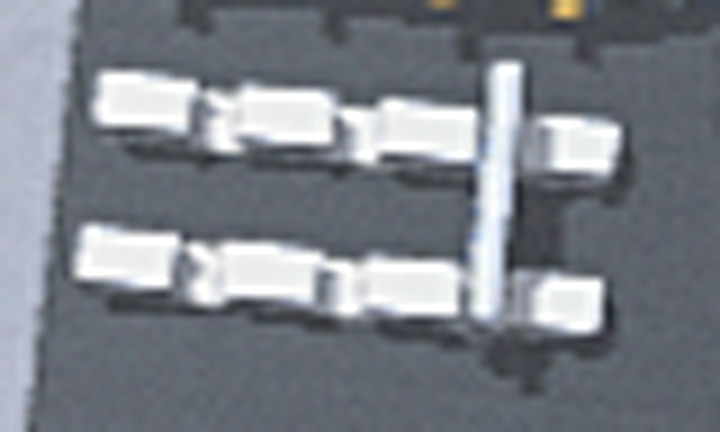

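The rack crop shows the gaps cleanly: left slot at about u=205, middle at about 345, and the dry plate at 495. The depth fit puts slot_left at (0.541, −0.161) with yaw −0.13. Measured back from it, slot_right matches the dry plate to 1 mm.

```bash
python3 - <<'E'
from h import *
T=cur(); print(T[:3,3]); plan(T,pose([.541,-.161,.14],Rplate(-.13,0)),12)
E
```

```text
[0.54765888 0.03436474 0.18605083]
12 rows of cm [0.14 1.54 0.66] rad [ 0.0292 -0.0006  0.0015]
```

>>> {"op": "carry_out", "data": {
  "deltas": [
    [0.14,1.54,0.66,0.0292,-0.0006,0.0015,0],
    [0.14,1.54,0.66,0.0292,-0.0006,0.0015,0],
    [0.14,1.54,0.66,0.0292,-0.0006,0.0015,0],
    [0.14,1.54,0.66,0.0292,-0.0006,0.0015,0],
    [0.14,1.54,0.66,0.0292,-0.0006,0.0015,0],
    [0.14,1.54,0.66,0.0292,-0.0006,0.0015,0],
    [0.14,1.54,0.66,0.0292,-0.0006,0.0015,0],
    [0.14,1.54,0.66,0.0292,-0.0006,0.0015,0]
  ]
}}

```text
time: 5.63
tool_pos: [0.5417, -0.0999, 0.1622]
tool_rot: [3.025, 0.003, -0.125]
contact_force: [-0.0, -0.1, -0.9]
opening: 0.0081
grip_force: 20.0
```

>>> {"op": "carry_out", "data": {
  "deltas": [
    [0.14,1.54,0.66,0.0292,-0.0006,0.0015,0],
    [0.14,1.54,0.66,0.0292,-0.0006,0.0015,0],
    [0.14,1.54,0.66,0.0292,-0.0006,0.0015,0],
    [0.14,1.54,0.66,0.0292,-0.0006,0.0015,0],
    [0,0,0,0,0,0,0],
    [0,0,0,0,0,0,0],
    [0,0,0,0,0,0,0],
    [0,0,0,0,0,0,0]
  ]
}}

```text
time: 6.3
tool_pos: [0.5397, -0.1618, 0.1412]
tool_rot: [3.14, 0.005, -0.13]
contact_force: [0.2, 0.4, -1.6]
opening: 0.0078
grip_force: 20.0
```

```bash
python3 - <<'E'
from h import *
T=cur(); print(T.round(4)); plan(T,pose([.541,-.161,.11],Rplate(-.13,0)),4)
w=shot('wrist'); s=shot('scene')
a=w['image'][60:320,200:440]
b=cv2.resize(s['image'][185:265,275:395],None,fx=4,fy=4,interpolation=cv2.INTER_CUBIC)
a=cv2.resize(a,(300,325)); c=np.zeros((330,790,3),np.uint8); c[:325,:300]=a;c[:320,305:785]=b
cv2.imwrite('pics/p1.png',c)
C=cloud(w); b=box(C,[.42,-.28,.038],[.62,-.1,.05]); q=(b[:,:2]-[.5375,-.196])@R.from_euler('z',-.13).as_matrix()[:2,:2]
i=q[:,0]>.01
h,e=np.histogram(q[i,1]*1000,np.arange(-80,81,3)); print([(int(x),int(y)) for x,y in zip(e,h)])
E
```

```text
[[ 0.9916 -0.1294 -0.0048  0.5397]
 [-0.1294 -0.9916 -0.001  -0.1618]
 [-0.0046  0.0016 -1.      0.1412]
 [ 0.      0.      0.      1.    ]]
4 rows of cm [ 0.03 -0.02  0.78] rad [0.0004 0.0012 0.    ]
[(-80, 0), (-77, 22), (-74, 46), (-71, 27), (-68, 21), (-65, 15), (-62, 9), (-59, 3), (-56, 0), (-53, 0), (-50, 0), (-47, 6), (-44, 9), (-41, 105), (-38, 41), (-35, 59), (-32, 55), (-29, 59), (-26, 60), (-23, 57), (-20, 62), (-17, 57), (-14, 58), (-11, 45), (-8, 0), (-5, 0), (-2, 0), (1, 24), (4, 55), (7, 59), (10, 66), (13, 54), (16, 55), (19, 71), (22, 54), (25, 54), (28, 25), (31, 0), (34, 0), (37, 0), (40, 16), (43, 54), (46, 54), (49, 71), (52, 54), (55, 55), (58, 62), (61, 62), (64, 55), (67, 47), (70, 0), (73, 0), (76, 0)]
```

View pics/p1.png

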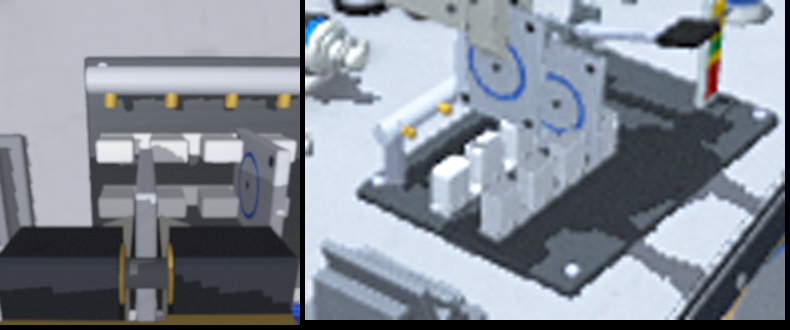

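The wrist view shows the plate upright and directly over the left slot (u about 147 in the crop). The gap centre from the wrist depth matches too. I descend.

>>> {"op": "carry_out", "data": {
  "deltas": [
    [0.1,-0.1,0.6,0,0.005,0,0],
    [0,0,0.9,0,0,0,0],
    [0,0,0.9,0,0,0,0],
    [0,0,0.7,0,0,0,0],
    [0,0,0.6,0,0,0,0],
    [0,0,0.6,0,0,0,0],
    [0,0,0.6,0,0,0,0],
    [0,0,0.5,0,0,0,0]
  ]
}}

```text
time: 7.07
tool_pos: [0.5436, -0.162, 0.0905]
tool_rot: [3.14, -0.008, -0.131]
contact_force: [-0.8, 5.3, 26.2]
opening: 0.0079
grip_force: 20.0
```

>>> {"op": "carry_out", "data": {
  "deltas": [
    [0,0,0.3,0,0,0,0],
    [0,0,0.2,0,0,0,0],
    [0,0,0.2,0,0,0,0],
    [0,0,0.2,0,0,0,0],
    [0,0,0.2,0,0,0,0],
    [0,0,0.1,0,0,0,0],
    [0,0,0,0,0,0,0],
    [0,0,0,0,0,0,0]
  ]
}}

```text
time: 7.73
tool_pos: [0.5442, -0.1621, 0.0791]
tool_rot: [3.139, -0.01, -0.131]
contact_force: [-0.4, 4.8, 24.6]
opening: 0.0079
grip_force: 20.0
```

Upward force of 25 N: the plate is caught on something. I look.

```bash
python3 - <<'E'
from h import *
w=shot('wrist'); s=shot('scene'); T=cur(); print(T[:3,3],robot.observe()['contact_force'])
a=cv2.resize(w['image'][60:320,200:440],(370,400))
b=cv2.resize(s['image'][195:255,295:355],None,fx=6.8,fy=6.8,interpolation=cv2.INTER_CUBIC)
c=np.zeros((410,790,3),np.uint8); c[:400,:370]=a;c[:408,375:375+b.shape[1]]=b[:408]
cv2.imwrite('pics/p2.png',c)
E
```

```text
[ 0.54422424 -0.16215169  0.07909155] [ 1.22808742  5.26732772 24.81477682]
```

View pics/p2.png

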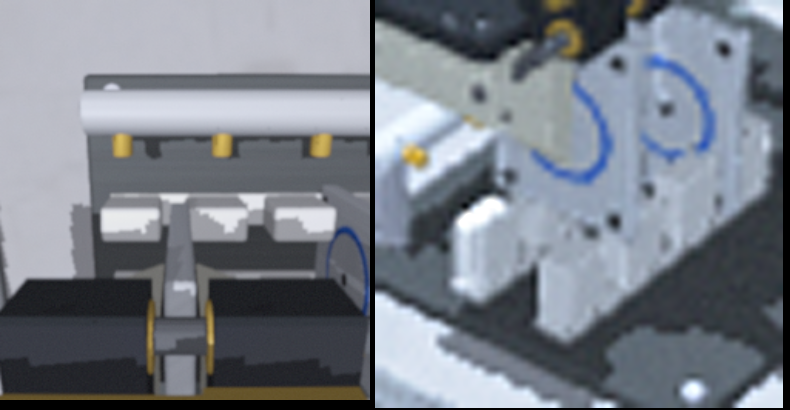

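```bash
python3 - <<'E'
from h import *
C=cloud(load('wrist'))
M=R.from_euler('z',-.13).as_matrix()
P=C.reshape(-1,3).copy(); Q=P.copy(); Q[:,:2]=(P[:,:2]-[.5375,-.196])@M[:2,:2]
for z in np.arange(.03,.15,.01):
    b=Q[(abs(Q[:,1]-.035)<.02)&(Q[:,0]>-.04)&(Q[:,0]<.06)&(abs(Q[:,2]-z)<.005)]
    if len(b)>5: print(round(z,3),len(b),'y',np.percentile(b[:,1],[2,20,50,80,98]).round(4),'x',np.percentile(b[:,0],[2,98]).round(3))
# the end face of plate
b=Q[(abs(Q[:,1]-.035)<.02)&(Q[:,0]>.031)&(Q[:,0]<.045)&(Q[:,2]>.02)]
print(len(b),b[:,2].min(),b[:,2].max())
for z in np.arange(.02,.14,.005):
    k=b[abs(b[:,2]-z)<.0025]
    if len(k): print(round(z,3),len(k),k[:,1].min().round(4),k[:,1].mean().round(4),k[:,1].max().round(4),k[:,0].mean().round(4))
d=load('scene'); P=cloud(d).reshape(-1,3); Q=P.copy(); Q[:,:2]=(P[:,:2]-[.5375,-.196])@M[:2,:2]
print('scene face'); 
for z in np.arange(.045,.14,.01):
    k=Q[(abs(Q[:,1]-.035)<.02)&(abs(Q[:,0])<.045)&(abs(Q[:,2]-z)<.005)]
    if len(k): print(round(z,3),len(k),np.percentile(k[:,1],[5,50,95]).round(4),np.percentile(k[:,0],[2,98]).round(3))
E
```

```text
0.03 122 y [0.0157 0.0211 0.0426 0.0491 0.0544] x [0.023 0.03 ]
0.04 872 y [0.0157 0.0204 0.0283 0.0499 0.0546] x [0.015 0.03 ]
0.05 70 y [0.0161 0.029  0.0335 0.0444 0.0544] x [0.016 0.033]
0.06 148 y [0.0155 0.0175 0.0301 0.053  0.0546] x [0.033 0.06 ]
0.07 88 y [0.0245 0.0297 0.0333 0.0374 0.0425] x [0.013 0.033]
0.08 301 y [0.0169 0.0235 0.0338 0.0439 0.051 ] x [0.012 0.033]
0.09 189 y [0.024  0.0266 0.0339 0.0405 0.043 ] x [0.012 0.033]
0.1 201 y [0.0249 0.0274 0.0339 0.0399 0.0425] x [0.012 0.034]
0.11 195 y [0.0262 0.0299 0.0339 0.0375 0.0411] x [0.012 0.034]
0.12 315 y [0.0274 0.0286 0.0339 0.0387 0.04  ] x [-0.007  0.034]
0.13 1212 y [0.0274 0.0311 0.0337 0.0363 0.04  ] x [0.001 0.034]
0.14 382 y [0.0157 0.0221 0.04   0.0482 0.0544] x [0.008 0.039]
6475 0.04495911149959597 0.1628390240041619
0.045 10 0.0297 0.0331 0.0365 0.0328
0.05 21 0.0298 0.0334 0.0372 0.0329
0.055 17 0.03 0.0338 0.0371 0.0329
0.06 26 0.03 0.0337 0.037 0.033
0.065 26 0.0301 0.0335 0.0375 0.033
0.07 28 0.0296 0.0337 0.0374 0.0329
0.075 31 0.0297 0.0335 0.0373 0.033
0.08 31 0.0299 0.0337 0.0372 0.033
0.085
[... 181 characters left out ...]
297 0.0335 0.0376 0.0331
0.115 69 0.0299 0.0338 0.0375 0.0332
0.12 76 0.0297 0.0336 0.0377 0.0332
0.125 88 0.0298 0.0338 0.0376 0.0332
0.13 126 0.0299 0.0337 0.0375 0.0331
0.135 100 0.0301 0.0338 0.0373 0.0322
scene face
0.045 52 [0.0305 0.0465 0.0534] [-0.034  0.026]
0.055 61 [0.0341 0.0376 0.0401] [-0.038  0.03 ]
0.065 66 [0.0345 0.0375 0.0405] [-0.037  0.03 ]
0.075 39 [0.035  0.0383 0.0418] [-0.038  0.021]
0.085 49 [0.0349 0.0386 0.0527] [-0.037  0.014]
0.095 51 [0.0347 0.0383 0.054 ] [-0.038  0.009]
0.105 48 [0.0348 0.0387 0.0542] [-0.037  0.01 ]
0.115 48 [0.0339 0.038  0.0532] [-0.038 -0.007]
0.125 35 [0.0311 0.0375 0.0522] [-0.038 -0.008]
0.135 18 [0.0297 0.0368 0.0399] [-0.037 -0.022]
```

The plate is upright, but its bottom sits on the tooth tops at z=0.044. It is centred at y'=33.7 mm against a slot centre of about 35.3, and it has slipped 22 mm up in the grip. I lift 8 mm, shift 1.6 mm left, and lower again.

>>> {"op": "carry_out", "data": {
  "deltas": [
    [0,0,-0.4,0,0,0,0],
    [0,0,-0.6,0,0,0,0],
    [0,0,-0.4,0,0,0,0],
    [0,-0.1,0,0,0,0,0],
    [0,-0.06,0,0,0,0,0],
    [0,0,0,0,0,0,0],
    [0,0,0,0,0,0,0],
    [0,0,0,0,0,0,0]
  ]
}}

```text
time: 8.5
tool_pos: [0.5408, -0.1602, 0.0887]
tool_rot: [3.14, 0.0, -0.131]
contact_force: [-0.2, -0.7, -1.1]
opening: 0.0078
grip_force: 20.0
```

```bash
cat > pl.py <<'E'
from h import *
w=shot('wrist'); T=cur(); print(T[:3,3],robot.observe()['contact_force'])
M=R.from_euler('z',-.13).as_matrix()
Q=cloud(w).reshape(-1,3).copy(); Q[:,:2]=(Q[:,:2]-[.5375,-.196])@M[:2,:2]
b=Q[(abs(Q[:,1]-.035)<.02)&(Q[:,0]>.031)&(Q[:,0]<.045)&(Q[:,2]>.02)&(Q[:,2]<.13)]; k=[]
for z in np.arange(.02,.13,.005):
    i=b[abs(b[:,2]-z)<.0025]
    if len(i)>5:k.append((z,i[:,1].min(),i[:,1].max()))
k=np.array(k);print('bottom',b[:,2].min(),'edges',np.median(k,0),'tilt',np.polyfit(k[:,0],k[:,1:].mean(1),1)[0])
t=Q[(Q[:,2]>.038)&(Q[:,2]<.05)&(Q[:,0]>.012)&(Q[:,0]<.03)]; y=t[:,1]
print('gap',y[y<.0352].max(),y[y>.0352].min(), np.percentile(y[(y<.0352)&(y>0)],98),np.percentile(y[(y>.0352)],2))
E
python3 pl.py
```

```text
[ 0.54086536 -0.16027183  0.08872579] [-0.35022027  0.56287954 -2.08223532]Traceback (most recent call last):
  File "pl.py", line 9, in <module>
    k=np.array(k);print('bottom',b[:,2].min(),'edges',np.median(k,0),'tilt',np.polyfit(k[:,0],k[:,1:].mean(1),1)[0])
                                 ~~~~~~~~~~^^
    return umr_minimum(a, axis, None, out, keepdims, initial, where)
ValueError: zero-size array to reduction operation minimum which has no identity
```

>>> {"op": "carry_out", "data": {
  "deltas": [
    [0,0,0.3,0,0,0,0],
    [0,0,0.3,0,0,0,0],
    [0,0,0.3,0,0,0,0],
    [0,0,0.3,0,0,0,0],
    [0,0,0.3,0,0,0,0],
    [0,0,0.2,0,0,0,0],
    [0,0,0,0,0,0,0],
    [0,0,0,0,0,0,0]
  ]
}}

```text
time: 9.22
tool_pos: [0.541, -0.1603, 0.0719]
tool_rot: [3.14, -0.0, -0.131]
contact_force: [-0.1, -0.0, -2.5]
opening: 0.0081
grip_force: 20.0
```

No contact force at bottom z≈0.037, so the plate is in the slot. I go on down.

>>> {"op": "carry_out", "data": {
  "deltas": [
    [0,0,0.3,0,0,0,0],
    [0,0,0.3,0,0,0,0],
    [0,0,0.3,0,0,0,0],
    [0,0,0.3,0,0,0,0],
    [0,0,0.3,0,0,0,0],
    [0,0,0.1,0,0,0,0],
    [0,0,0,0,0,0,0],
    [0,0,0,0,0,0,0]
  ]
}}

```text
time: 9.88
tool_pos: [0.5411, -0.1603, 0.056]
tool_rot: [3.14, -0.0, -0.131]
contact_force: [-0.7, -0.1, -2.0]
opening: 0.0077
grip_force: 20.0
```

>>> {"op": "carry_out", "data": {
  "deltas": [
    [0,0,0,0,0,0,0.2],
    [0,0,0,0,0,0,0.3],
    [0,0,0,0,0,0,0.3],
    [0,0,0,0,0,0,0.3],
    [0,0,0,0,0,0,0.3],
    [0,0,0,0,0,0,0.3],
    [0,0,0,0,0,0,0.3],
    [0,0,-0.5,0,0,0,0.3]
  ]
}}

```text
time: 10.55
tool_pos: [0.5404, -0.1601, 0.0604]
tool_rot: [3.141, 0.001, -0.131]
contact_force: [-0.6, -0.2, -0.1]
opening: 0.0275
grip_force: 0.0
```

>>> {"op": "carry_out", "data": {
  "deltas": [
    [0,0,-1,0,0,0,0.3],
    [0,0,-1.5,0,0,0,0.3],
    [0,0,-2,0,0,0,0.3],
    [0,0,-2,0,0,0,0.3],
    [0,0,-2,0,0,0,0.3],
    [0,0,-2,0,0,0,0.3],
    [0,0,-1.5,0,0,0,0.3],
    [0,0,-0.5,0,0,0,0.3]
  ]
}}

```text
time: 11.22
tool_pos: [0.5422, -0.1606, 0.1898]
tool_rot: [3.139, -0.006, -0.131]
contact_force: [0.5, -1.0, 0.8]
opening: 0.0276
grip_force: 0.0
```

```bash
python3 - <<'E'
from h import *
T=cur(); print(T[:3,3])
w=shot('wrist'); s=shot('scene')
M=R.from_euler('z',-.13).as_matrix()
for n,d in(('wrist',w),('scene',s)):
    Q=cloud(d).reshape(-1,3).copy(); Q[:,:2]=(Q[:,:2]-[.5375,-.196])@M[:2,:2]
    b=Q[(abs(Q[:,1]-.035)<.012)&(abs(Q[:,0])<.04)&(Q[:,2]>.095)&(Q[:,2]<.125)]
    print(n,len(b),'top z',np.percentile(b[:,2],[50,95,100]).round(4),'x',np.percentile(b[:,0],[1,99]).round(4),'y',np.percentile(b[:,1],[1,50,99]).round(4))
a=cv2.resize(w['image'][40:300,240:440],(300,390))
b=cv2.resize(s['image'][185:265,285:395],None,fx=4.4,fy=4.4,interpolation=cv2.INTER_CUBIC)
c=np.zeros((400,790,3),np.uint8); c[:390,:300]=a;c[:b.shape[0],305:305+b.shape[1]]=b[:400]
cv2.imwrite('pics/p3.png',c)
C=cloud(w); b=box(C,[.42,-.36,.08],[.50,-.28,.12]); print('pad',len(b),rect(b) if len(b) else 0)
b=box(cloud(load('top')),[.42,-.36,.09],[.50,-.29,.12]);print(rect(b),np.median(b,0))
E
```

```text
[ 0.54215973 -0.16060098  0.1897721 ]
wrist 675 top z [0.1038 0.105  0.1062] x [-0.0384  0.0298] y [0.0305 0.035  0.0387]
scene 110 top z [0.1034 0.1082 0.1094] x [-0.0396  0.0289] y [0.0302 0.0381 0.0411]
pad 1441 (array([ 481.4, -330.9]), array([63.5, 35.6]), 80.43)
(array([ 473.6, -328.5]), array([63. , 46.1]), 87.49) [ 0.46799031 -0.31858084  0.09985991]
```

View pics/p3.png

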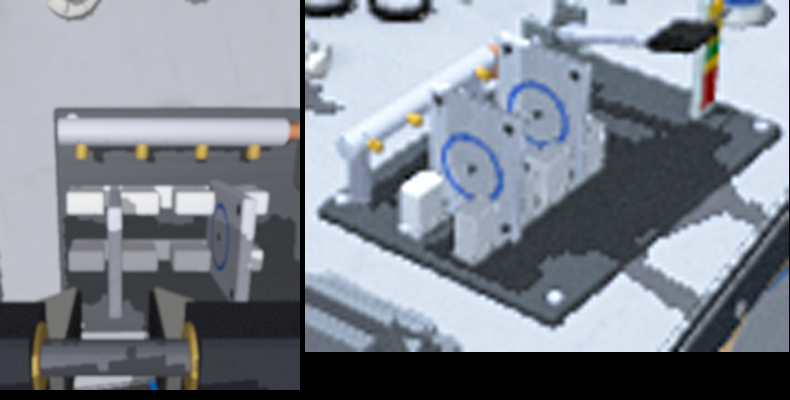

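The wet plate is seated in the left slot: its top is at z=0.104 and x' is −4 mm. The dry plate is undisturbed. Next is the lever pad at about (0.468, −0.318, 0.100). I will press at its level position, x about 0.463.

```bash
python3 - <<'E'
from h import *
T=cur(); print(T[:3,3]); plan(T,pose([.463,-.318,.16],Rplate(-.13,0)),8)
E
```

```text
[ 0.54151415 -0.16033078  0.18760303]
8 rows of cm [-0.72  2.08  0.35] rad [ 0.0003 -0.0004 -0.0001]
```

>>> {"op": "carry_out", "data": {
  "deltas": [
    [-0.72,2.08,0.1,0,0,0,0.3],
    [-0.72,2.08,0.2,0,0,0,0.2],
    [-0.72,2.08,0.3,0,0,0,0.1],
    [-0.72,2.08,0.4,0,0,0,0],
    [-0.72,2.08,0.5,0,0,0,0],
    [-0.72,2.08,0.5,0,0,0,0],
    [-0.72,2.08,0.5,0,0,0,0],
    [-0.72,2.08,0.3,0,0,0,0]
  ],
  "force": 10
}}

```text
time: 11.98
tool_pos: [0.4609, -0.3179, 0.1564]
tool_rot: [-3.141, 0.002, -0.131]
contact_force: [0.1, -0.3, -0.3]
opening: 0.0004
grip_force: 0.0
```

>>> {"op": "carry_out", "data": {
  "deltas": [
    [0,0,0,0,0,0,0],
    [0,0,0,0,0,0,0],
    [0,0,0,0,0,0,0],
    [0,0,0,0,0,0,0],
    [0,0,0.3,0,0,0,0],
    [0,0,0.5,0,0,0,0],
    [0,0,0.3,0,0,0,0],
    [0,0,0,0,0,0,0]
  ]
}}

```text
time: 12.65
tool_pos: [0.462, -0.3169, 0.1463]
tool_rot: [3.141, 0.001, -0.13]
contact_force: [-0.3, 1.4, -0.0]
opening: 0.0006
grip_force: 0.0
```

```bash
python3 - <<'E'
from h import *
T=cur(); print(T[:3,3]); w=shot('wrist'); s=shot('scene')
C=cloud(w); b=box(C,[.42,-.37,.07],[.52,-.28,.125]); print(len(b), np.percentile(b,[2,50,98],axis=0).round(4))
a=cv2.resize(w['image'][80:330,210:450],(385,400))
b=cv2.resize(s['image'][165:245,320:400],None,fx=5,fy=5,interpolation=cv2.INTER_CUBIC)
c=np.zeros((400,790,3),np.uint8); c[:,:385]=a;c[:,388:788]=b
cv2.imwrite('pics/p4.png',c)
E
```

```text
[ 0.46197255 -0.31691231  0.14628253]
3751 [[ 0.4577 -0.3679  0.0797]
 [ 0.4747 -0.3222  0.0966]
 [ 0.5173 -0.2992  0.106 ]]
```

View pics/p4.png

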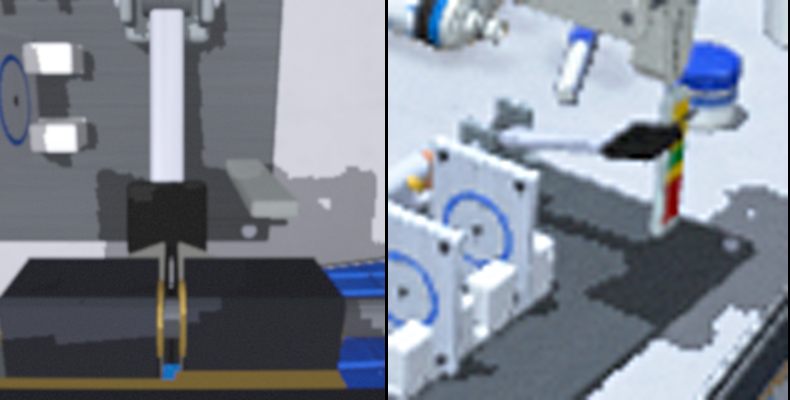

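The fingers are centred on the pad: both are at u≈167 in the wrist crop, clear of the post. I press down gently and read force and height.

>>> {"op": "carry_out", "data": {
  "deltas": [
    [0,0,0.6,0,0,0,0],
    [0,0,0.8,0,0,0,0],
    [0,0,0.8,0,0,0,0],
    [0,0,0.6,0,0,0,0],
    [0,0,0.5,0,0,0,0],
    [0,0,0.5,0,0,0,0],
    [0,0,0.4,0,0,0,0],
    [0,0,0.3,0,0,0,0]
  ]
}}

```text
time: 13.42
tool_pos: [0.4621, -0.3178, 0.1021]
tool_rot: [3.14, -0.0, -0.131]
contact_force: [-2.8, 0.9, 5.1]
opening: 0.0008
grip_force: 2.2
```

>>> {"op": "carry_out", "data": {
  "deltas": [
    [0,0,0.3,0,0,0,0],
    [0,0,0.3,0,0,0,0],
    [0,0,0.3,0,0,0,0],
    [0,0,0.3,0,0,0,0],
    [0,0,0.2,0,0,0,0],
    [0,0,0.2,0,0,0,0],
    [0,0,0,0,0,0,0],
    [0,0,0,0,0,0,0]
  ]
}}

```text
time: 14.08
tool_pos: [0.4619, -0.3179, 0.0866]
tool_rot: [3.14, -0.0, -0.131]
contact_force: [-3.0, 0.8, 6.9]
opening: 0.0006
grip_force: 3.2
```

>>> {"op": "carry_out", "data": {
  "deltas": [
    [0,0,0.2,0,0,0,0],
    [0,0,0.2,0,0,0,0],
    [0,0,0.2,0,0,0,0],
    [0,0,0.2,0,0,0,0],
    [0,0,0.06,0,0,0,0],
    [0,0,0,0,0,0,0],
    [0,0,0,0,0,0,0],
    [0,0,0,0,0,0,0]
  ]
}}

```text
time: 14.75
tool_pos: [0.4615, -0.3179, 0.0782]
tool_rot: [3.14, 0.001, -0.131]
contact_force: [-5.4, -0.1, 8.3]
opening: 0.0005
grip_force: 4.1
```

```bash
python3 - <<'E'
from h import *
o=robot.observe(); print(o['tool_pos'],o['contact_force'],o['grip_force'])
for n in('wrist','scene','top'):
    C=cloud(shot(n)); M=R.from_euler('z',-.13).as_matrix()
    Q=C.reshape(-1,3).copy(); Q[:,:2]=(Q[:,:2]-[.468,-.318])@M[:2,:2]
    # lever bar and pad: height against x'
    for x in np.arange(-.03,.09,.01):
        k=Q[(abs(Q[:,1])<.006)&(abs(Q[:,0]-x)<.005)&(Q[:,2]>.04)&(Q[:,2]<.1)]
        if len(k)>3: print(n,round(x,3),len(k),np.percentile(k[:,2],[10,50,90]).round(4))
# colours seen in the wrist of dark pad beside fingers
    for s in(-1,1):
        k=Q[(abs(Q[:,1]-s*.016)<.003)&(Q[:,0]>-.03)&(Q[:,0]<.02)&(Q[:,2]>.05)&(Q[:,2]<.09)]
        if len(k)>5: print(n,'pad side',s,len(k),np.percentile(k[:,2],[10,50,90]).round(4),'slope',np.polyfit(k[:,0],k[:,2],1)[0].round(3))
E
```

```text
[ 0.46149475 -0.31793797  0.07821313] [-5.40383948 -0.12127218  8.30609421] 4.103145734989084
wrist 0.0 339 [0.0708 0.0826 0.0963]
wrist 0.01 387 [0.0662 0.0696 0.0728]
wrist 0.02 309 [0.0651 0.0659 0.0666]
wrist 0.03 323 [0.0651 0.0659 0.0666]
wrist 0.04 332 [0.0651 0.0659 0.0667]
wrist 0.05 339 [0.0651 0.0659 0.0668]
wrist 0.06 373 [0.0651 0.066  0.0668]
wrist 0.07 414 [0.065  0.0659 0.0667]
wrist 0.08 413 [0.065  0.0658 0.0667]
wrist pad side -1 156 [0.0673 0.0694 0.0793] slope -0.417
wrist pad side 1 238 [0.0676 0.0697 0.0707] slope -0.21
scene -0.02 24 [0.0709 0.0767 0.0976]
scene -0.01 4 [0.0734 0.0765 0.0862]
scene 0.02 4 [0.0679 0.0699 0.0709]
scene 0.03 7 [0.0671 0.0692 0.0704]
scene 0.04 4 [0.0684 0.0691 0.0703]
scene 0.05 8 [0.0665 0.0688 0.0695]
scene 0.06 5 [0.0672 0.0683 0.0701]
scene 0.07 6 [0.0669 0.0679 0.0687]
scene 0.08 5 [0.0588 0.0695 0.0714]
scene pad side 1 25 [0.0675 0.0718 0.0886] slope -0.045
top 0.06 4 [0.0661 0.0675 0.0698]
top 0.07 4 [0.066  0.0671 0.0685]
```

The lever bar reads level to within a millimetre over 60 mm, which is about 0.28 rad, at 8 N. I hold, then hand in.

>>> {"op": "carry_out", "data": {
  "deltas": [
    [0,0,0,0,0,0,0],
    [0,0,0,0,0,0,0],
    [0,0,0,0,0,0,0],
    [0,0,0,0,0,0,0],
    [0,0,0,0,0,0,0],
    [0,0,0,0,0,0,0],
    [0,0,0,0,0,0,0],
    [0,0,0,0,0,0,0]
  ]
}}

```text
time: 15.57
tool_pos: [0.4615, -0.3179, 0.0782]
tool_rot: [3.14, 0.001, -0.131]
contact_force: [-4.9, 0.8, 7.4]
opening: 0.0005
grip_force: 4.1
```

```bash
python3 -c "
from h import *
o=robot.observe();print(o['tool_pos'],o['contact_force']);print(robot.hand_in())"
```

```text
[ 0.4615084  -0.31790309  0.07821038] [-4.94978601  0.79141094  7.42713369]
the job is handed in; nothing more can be done
None
```

I handed the job in at about 16 s of the 42 s, with the wet plate released and down on the floor of the left slot and the fingers holding the lever level in the green at about 7.5 N; the hand-in call gave no verdict.

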